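# Close up the grain mill and latch its cleaning cover

## Task

The cleaning opening on top of the grain mill stands open. Take the iron lid lifter off the opening and lay it on the bare table top, then fit the cover: hook its two lips under the far edge of the opening, let it down flat, and turn the wing knob clockwise all the way so that its tongue is fully under the near edge. The tongue must be drawn in before the cover goes on; leave the other kitchen things where they stand.

Things in the scene. Friction and masses are not known exactly. Their poses are not given: they have to be found in the camera images.
- mill_opening (a point): Centre of the cleaning opening, at the level of the mill's top face, 100 mm above the table. Axes: x from the drawer front towards the hopper, y left, z up. The rectangular opening is 120 mm along x and 100 mm along y, cut in an iron frame plate 8 mm thick, hollow beneath; a burr plate lies in the chamber, its spindle 35 mm below the top face. The mill is fixed to the table.
- mill: Grain mill; origin on the table under the centre of the opening, axes as mill_opening. Wooden case 170 mm wide, from x = -92 (front, flour drawer with brass knob out to -117) to +163 mm, on a base board 194 mm wide; frame plate on top 176 mm wide, from x = -96 mm on. A crank sits low on the left, at x = +40 to +135 mm, out to y = +150 mm, below z = 75 mm.
- mill_hopper (a point): Centre of the mouth of the round hopper on the mill's top: 87 mm across, 42 mm above the top face, 116 mm behind the centre of the opening. Farther back the hutch's cupboards overhang the table from about 0.38 m up, beginning 0.67 m ahead of the robot's base.
- far_edge (a point): Middle of the opening's far edge (hopper side), at the level of the top face; the frame plate is 8 mm thick here and the space under it is clear for 25 mm behind the edge.
- near_edge (a point): Middle of the opening's near edge (drawer side), at the level of the top face; the frame plate is 8 mm thick here and the space under it is clear for 22 mm in front of the edge.
- cover_seat (a point): Centre of the underside of the cover's plate; x towards the lips, y left, z up. Loose steel cover, 0.34 to 0.52 kg, plate 140 (x) x 120 (y) x 4 mm, standing on its feet on the table with this point 18 mm up. Fully home it lies flat on the frame plate with this point on mill_opening, x axes alike (play 2.5 mm each way in x, 3 mm in y); then lips are behind the far edge, knob at the near edge.
- lips (a point): Midway between the cover's two lips, 66 mm from the plate's middle, 16 mm below its underside. Two webs (outer faces x = +57.5 mm, y 23 to 47 mm either side) go down and carry a lip each, out to x = +72.5 mm, upper face 14 and lower face 18 mm below the plate. They pass under the far edge with the cover tilted, knob side 0.2 rad (11 degrees) up, then it is let down flat.
- cover_lugs (a point): Midway between the two locating lugs under the knob side of the cover, at the level of their feet: lugs 18 mm deep below the plate, outer faces at x = -57.5 mm and y = +-47 mm from the plate's middle. They drop just inside the opening's near edge.
- cover_handle (a point): Middle of the cover's bridge handle, a bar along the cover's y: 10 mm thick (x), 16 mm high, 74 mm long, on two posts with 52 mm between. This point is 25 mm above the plate's underside, 18 mm from the plate's middle towards the lips, 60 mm from the knob axis; the bar's lower face is 13 mm above the plate's top face.
- knob_grip (a point): Middle of the wings of the dark iron wing knob on the cover, on its axis, 42 mm from the plate's middle away from the lips and 25 mm above the plate's underside. The wings are a straight bar 44 mm long, 9 mm thick and 18 mm high, along this point's y axis (the bar looks the same both ways round).
- wing_knob (a joint): Wing knob: 0 = tongue drawn in, along the cover's -y, wings parallel to the handle; grows clockwise seen from above to a stop at 1.571 = tongue straight out at the knob side (cover's -x), wings across the handle. Friction 0.05 N m keeps it where it is left. Starts anywhere from 0 to 1.57; above about 0.25 the tongue sticks out too far for the cover to go down.
- tongue_tip (a point): Tip of the flat cam tongue under the cover, turned by the knob: 33 mm from the knob axis, 12 mm below the plate's underside. The tongue is 14 mm wide and 4 mm thick; its upper face lies 10 mm below the plate, so it passes under the 8 mm frame plate.
- lifter_mid (a point): Centre of the iron stove-lid lifter: a dark, slightly bent bar 183 mm long (along its y), 14 mm wide (x), 18 mm high, 0.25 kg. It starts lying across the opening on the mill's top; on the table this point is 9 mm up.
- cup: Bystander: tin cup with strap handle, 68 x 88 mm, 62 mm high; origin at its underside.
- spice: Bystander: small round tin with paper label, 49 mm across, 72 mm high; origin at its underside.
- matches: Bystander: matchbox, 36 x 56 mm, 16 mm high; origin at its underside.
- stopper: Bystander: jar cork, 31 mm across, 28 mm high; origin at its underside.
- powder: Bystander: round tin with paper label, 64 mm across, 105 mm high; origin at its underside.
- jar: Bystander: empty glass jar, 68 mm across, 120 mm high; origin at its underside.
- preserves: Bystander: full glass jar, 68 mm across, 143 mm high; origin at its underside.
- jar_lid: Bystander: round tin jar lid, 63 mm across, 15 mm high; origin at its underside.

How it is judged:
On the way, in this order (a step that is already met when the one before it is completed fails the run):
1. the lid lifter is off the mill and lies on the table (height (world z) of lifter_mid between -0.01 and 0.02 m), for 0.2 s.
2. the cover lies flat in the opening, lips under the far edge, tongue still drawn in (distance between cover_seat and mill_opening below 0.007 m and angle between cover_seat's own z axis and vertical below 0.05 rad and x of lips in the frame of mill_opening above 0.061 m and value of joint wing_knob below 0.5 rad), for 0.1 s.
At the end, for the whole second after the job is handed in: The cover lies flat (within 0.04 rad) and within 7 mm of its place in the opening, its lips under the far edge; the wing knob is turned to at least 1.35 rad, the tongue's tip at least 7 mm behind the near edge under the frame plate; the lifter lies on the bare table; all at rest (all of step 1 and distance between cover_seat and mill_opening below 0.007 m and angle between cover_seat's own z axis and vertical below 0.04 rad and x of lips in the frame of mill_opening above 0.061 m and z of lips in the frame of mill_opening below -0.009 m and value of joint wing_knob above 1.35 rad and x of tongue_tip in the frame of mill_opening below -0.067 m and z of tongue_tip in the frame of mill_opening below -0.008 m and linear speed of each of lifter, cover below 0.02 m/s); the robot touches nothing.
It fails at once if a bystander was pushed more than 30 mm from its place (distance of any of cup, spice, matches, stopper, powder, jar, preserves, jar_lid from where it was at the start of the episode above 0.03 m).
It fails at once if a bystander was knocked over (angle between any of cup, spice, stopper, powder, jar, preserves's own z axis and vertical above 0.6 rad).
It also fails if it takes over 72 s, if anything falls off the work surface, if the arm or the gripper's body presses on something with over 40 N, if the wrist force passes 120 N, or if a joint passes its speed limit or range.

## Robot

A 6-joint arm with a two-finger parallel gripper is mounted at the origin on a cart in front of the work surface, level with it; the furniture and walls round the work are solid. World frame = base frame: x ahead of the robot, y to its left, z up, the work surface at z = 0. Lengths are in m, angles in rad, forces in N, time in s.
With the tool pointing down it reaches from about 0.35 to 0.925 m from the base axis. Payload 6.4 kg.
Tool frame: the origin (TCP) lies between the finger pads; the fingertips stand 8 mm ahead of it and the grasp point (between the pads) lies 11 mm behind it; z points along the fingers, y is the line along which they close (so a half turn about z gives the same grasp; the last joint's range is limited). The gripper opens to 94 mm and grips with 3 to 60 N. Pads are 16 mm wide; open, the fingers measure 119 mm over their backs; the gripper's body (75 mm by 177 mm) begins 78 mm behind the grasp point.
Start: joints at [-1.419, 0.245, 1.558, -0, 1.339, -0.174], TCP at [0.208, -0.616, 0.213] pointing down, gripper open.
Joint ranges: [-3.13, 3.13], [-1.02, 2.26], [0.13, 2.54], [-0.95, 4.09], [0.21, 2.88], [-2.74, 2.74]. Speed limits (rad/s): [2.57, 2.57, 3.14, 3.14, 3.14, 3.14].

## Interface

Orientations are given as a rotation vector (axis times angle).
In Python, from cell import r gives the robot as it stands.
- The arm moves only by the tool apply_moves, never from a script. Its argument "plan" is a list of rows, each a list of 6 numbers: the shift along the tool's x, y, z in m, then the turn, a rotation vector about the tool's x, y, z in rad. A call has exactly 5 rows; each row is the pose to reach, as a shift and turn from the pose commanded when the call began, along the tool's axes at that moment; what a row does not reach only later rows make up. A row lasts 1/8 s, in which the tool goes at most 62.5 mm and 10.7 degrees, less where a joint would pass 70% of its speed; a pose out of reach is approached as far as the arm can. A call with a gripper value outside its range is refused whole. "jaw" is the closure, from 0 (fully open) to 1 (shut), set as the call begins (left out, the last holds). The fingers move at their own pace and stop on an object; the grip force is fixed at half the most. Time passes only in rows, so rows that repeat a pose let the fingers close, or fill a call up. It gives the time, the measured TCP pose, the force, the opening and the grip force at its end, in the units of the state.
- r.sense(): the state, without advancing time (a new reading comes with each control period).
- r.get_image(name): name is "scene" or "top" or "wrist"; returns a dict with "color" (480x640x3 uint8, red, green, blue), "vfov" (degrees; the focal length in pixels is half the picture's height over the tangent of half this angle, whatever the lens; pixels are square), "cx", "cy" (the principal point, pixels), "world_to_cam" (4x4, takes a point from world to camera coordinates). Camera axes: x right, y down, z forward; pixel columns grow to the right and rows downward; lengths in m; the calibration is good to about 2 mm. The wrist camera is an equidistant fisheye: a pixel r from the principal point sees the ray r / f radians off the axis. A picture is of the moment at which its call begins. There is no depth.
- r.job_done(): hands the job in; it is judged then, once.
The state is a dict: "clock": time; "q": joint angles; "dq": joint speeds; "joint_torque": joint torques, N m; "position": TCP position; "tool_rot": TCP orientation; "wrist_force": force on the tool from outside, world axes, zero at the start; "torque": the same for the moment, N m; "width": finger opening in m; "grasp_force": force on a finger pad.
Only numpy, scipy, OpenCV 4.12 (cv2) and the standard library are available. Lean on these libraries where they do the work, as an engineer would, in place of code of your own. Each camera call takes 0.05 s, during which the arm holds its last target. There are 200 camera calls.

## Working session

There is one attempt and no reset: what is moved stays moved. The work goes in short steps, Python scripts to look and compute and a tool call to move; the robot and the scene stay as the last step left them, time stands still between calls to the robot, and variables do not carry over. Pictures are saved under pics/ and viewed, at most 10 in all, crops included, and the job is handed in when it is done.

Besides the shell and the picture viewer there is one more tool, called after ">>>" as name(argument=value, ...), one argument or row to a line, values as JSON. apply_moves: Moves the arm, as the interface text tells. Its arguments: {"type":"object","properties":{"plan":{"type":"array","items":{"type":"array","items":{"type":"number"}}},"jaw":{"type":"number"}},"required":["plan"]}

```bash
ls; mkdir -p pics; python3 - <<'E'
from cell import r
import cv2,numpy as np,pickle
s=r.sense();print(s)
d={}
for n in("scene","top","wrist"):
    im=r.get_image(n);d[n]=im
    cv2.imwrite(f"pics/{n}0.png",im["color"][:,:,::-1])
    print(n,im["vfov"],im["cx"],im["cy"],np.round(im["world_to_cam"],3).tolist())
pickle.dump(d,open("d0.pkl","wb"))
E
```

```text
pics
{'clock': 0.0, 'q': array([-1.41907670e+00,  2.45788610e-01,  1.55897846e+00, -4.89992329e-07,
        1.33871694e+00, -1.74100503e-01]), 'dq': array([ 0.00045608, -0.00174039,  0.00105053,  0.00052822, -0.00078018,
       -0.00083544]), 'joint_torque': array([ 8.32743103e-05, -4.15833843e+01, -3.14599764e+01,  6.85073063e-02,
        3.32361879e-02, -1.41436690e-04]), 'position': array([ 0.20797229, -0.61522072,  0.21238076]), 'tool_rot': array([-3.09813009e+00, -5.09229668e-01, -3.24771362e-05]), 'wrist_force': array([ 0.14247826, -0.37428444,  0.39837149]), 'torque': array([ 0.05326013, -0.02815373, -0.01207742]), 'grasp_force': 0.0, 'width': 0.09391205652043026}
scene 52.73905907870508 329.7283867061064 240.21922564565918 [[-0.695, -0.719, 0.012, 0.388], [-0.416, 0.389, -0.822, 0.295], [0.586, -0.577, -0.569, 0.954], [0.0, 0.0, 0.0, 1.0]]
top 46.500774426300794 313.01799612588786 242.68081899287873 [[-0.003, -1.0, 0.004, 0.038], [-0.983, 0.002, -0.184, 0.555], [0.184, -0.004, -0.983, 1.278], [0.0, 0.0, 0.0, 1.0]]
wrist 65.70646984690485 316.2649290818148 245.79479006762722 [[0.32, -0.947, -0.002, -0.648], [-0.921, -0.312, 0.234, -0.025], [-0.223, -0.073, -0.972, 0.391], [0.0, 0.0, 0.0, 1.0]]
```

View pics/top0.png

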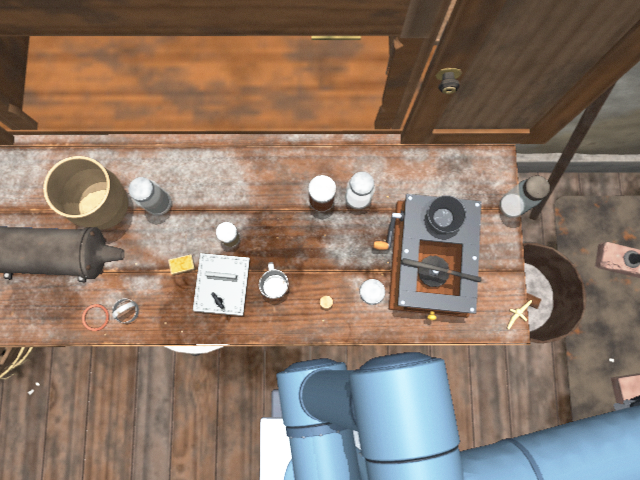

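View pics/scene0.png

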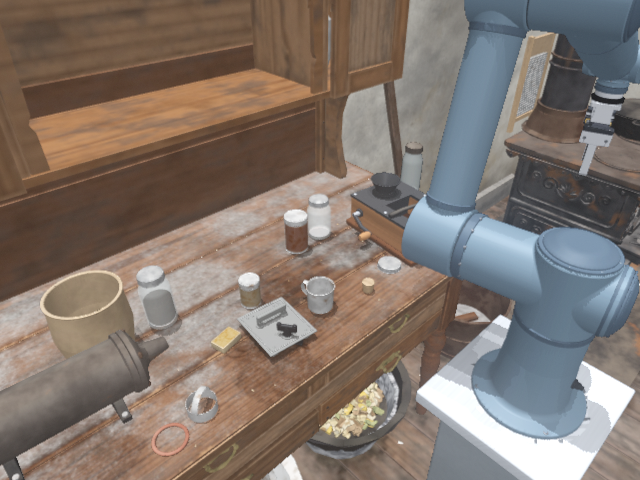

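The top view shows the mill opening near (438,268) with the lifter across it from (402,260) to (480,279), and the cover near (221,284) with the knob at (218,299). I'll enlarge both to get the corners.

```bash
cat > h.py <<'E'
import numpy as np,cv2,pickle
from scipy.spatial.transform import Rotation as R
def ray(im,u,v,fish=False):
    f=240/np.tan(np.radians(im["vfov"]/2)); x=(u-im["cx"])/f;y=(v-im["cy"])/f
    if fish:
        t=np.hypot(x,y); k=np.sin(t)/t if t>1e-9 else 1; d=np.array([x*k,y*k,np.cos(t)])
    else: d=np.array([x,y,1.])
    T=np.asarray(im["world_to_cam"]); return -T[:3,:3].T@T[:3,3], T[:3,:3].T@d
def onz(im,u,v,z,fish=False):
    o,d=ray(im,u,v,fish); return o+d*(z-o[2])/d[2]
def proj(im,p,fish=False):
    T=np.asarray(im["world_to_cam"]); c=T[:3,:3]@np.asarray(p)+T[:3,3]
    f=240/np.tan(np.radians(im["vfov"]/2))
    if fish:
        rr=np.hypot(c[0],c[1]);t=np.arctan2(rr,c[2]);return im["cx"]+f*t*c[0]/rr,im["cy"]+f*t*c[1]/rr
    return im["cx"]+f*c[0]/c[2],im["cy"]+f*c[1]/c[2]
def toolstep(s,p,Rt):
    """shift & rotvec in tool frame from measured pose to target"""
    R0=R.from_rotvec(s["tool_rot"]); return R0.inv().apply(np.asarray(p)-s["position"]),(R0.inv()*Rt).as_rotvec()
E
python3 - <<'E'
from h import *
d=pickle.load(open("d0.pkl","rb"));c=d["top"]["color"][:,:,::-1]
a=cv2.resize(c[240:330,180:280],None,fx=4,fy=4,interpolation=cv2.INTER_CUBIC)
b=cv2.resize(c[190:325,385:490],None,fx=3.8,fy=4,interpolation=cv2.INTER_CUBIC)
o=np.zeros((540,800,3),np.uint8);o[:360,:400]=a;o[:540,400:799]=b
cv2.imwrite("pics/crop1.png",o)
E
```

```text
(no output)
```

View pics/crop1.png

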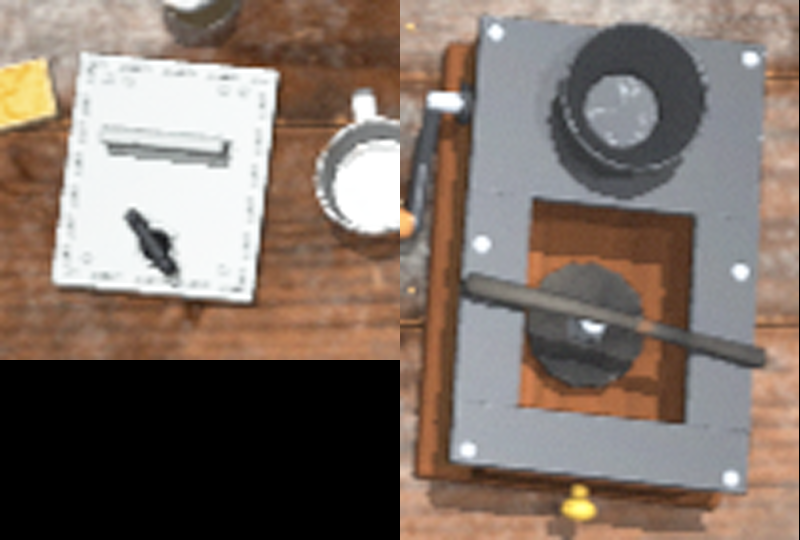

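The crop shows the cover's corners, the opening's corners, and the wings turned about 48° clockwise from the handle. I'll convert these to world positions now.

```bash
python3 - <<'E'
from h import *
d=pickle.load(open("d0.pkl","rb"));t=d["top"]
A=lambda p,z:onz(t,180+p[0]/4,240+p[1]/4,z)
B=lambda p,z:onz(t,385+(p[0]-400)/3.8,190+p[1]/4,z)
ang=lambda v:np.degrees(np.arctan2(v[1],v[0]))
C=np.array([A(p,.022) for p in[(80,53),(277,70),(250,300),(53,283)]])
print("cover",C.mean(0),"xdir",ang(C[0]+C[1]-C[2]-C[3]),ang(C[0]+C[3]-C[1]-C[2])+0,np.linalg.norm(C-np.roll(C,1,0),axis=1))
O=np.array([B(p,.1) for p in[(532,198),(695,213),(685,423),(520,407)]])
print("open",O.mean(0),ang(O[0]+O[1]-O[2]-O[3]),ang(O[0]+O[3]-O[1]-O[2]),np.linalg.norm(O-np.roll(O,1,0),axis=1))
S=np.array([B(p,.1) for p in[(496,33),(750,59),(731,478),(468,450)]])
print("screws",S.round(4).tolist(),ang(S[0]+S[1]-S[2]-S[3]),ang(S[0]+S[3]-S[1]-S[2]))
L=np.array([B(p,.118) for p in[(465,283),(765,355)]]);print("lifter",L.mean(0),L,ang(L[0]-L[1]))
W=np.array([A(p,.052) for p in[(130,212),(175,272)]]);print("knob",W.mean(0),ang(W[0]-W[1]))
H=np.array([A(p,.051) for p in[(103,132),(229,146)]]);print("handle",H.mean(0),ang(H[0]-H[1]))
from cell import r
s=r.sense();print(R.from_rotvec(s["tool_rot"]).as_matrix().round(3))
for n,u,v in[("cup",275,287),("lid",372,291),("cork",326,302),("match",181,264),("powder?",227,235)]:print(n,onz(t,u,v,.02).round(3))
E
```

```text
cover [0.46015985 0.25659239 0.022     ] xdir -5.117792216159192 84.91757982509016 [0.13903803 0.11997361 0.1388881  0.1177079 ]
open [ 0.48785007 -0.25161021  0.1       ] -5.686766106730017 84.67358705543826 [0.12060927 0.09852697 0.12095553 0.09803219]
screws [[0.6503, -0.1902, 0.1], [0.6344, -0.3451, 0.1], [0.3922, -0.32, 0.1], [0.4083, -0.1652, 0.1]] -5.907649669277889 84.10804322282387
lifter [ 0.47988313 -0.25105682  0.118     ] [[ 0.50042417 -0.1634627   0.118     ]
 [ 0.45934209 -0.33865094  0.118     ]] 76.80246551216823
knob [0.41786437 0.25806276 0.052     ] 37.87687373854543
handle [0.47839529 0.25199038 0.051     ] 83.49667881466793
[[ 0.947  0.32  -0.   ]
 [ 0.32  -0.947  0.001]
 [ 0.    -0.001 -1.   ]]
cup [0.452 0.128 0.02 ]
lid [ 0.442 -0.105  0.02 ]
cork [0.416 0.006 0.02 ]
match [0.509 0.356 0.02 ]
powder? [0.58  0.246 0.02 ]
```

>>> apply_moves(
  plan=[
    [0.05,-0.034,0,0,0,-0.18],
    [0.1,-0.068,0,0,0,-0.36],
    [0.15,-0.102,0,0,0,-0.54],
    [0.2,-0.137,0.01,0,0,-0.72],
    [0.25,-0.172,0.01,0,0,-0.9],
  ],
  jaw=0.4,
)

```text
clock: 0.78
position: [0.3903, -0.3706, 0.2024]
tool_rot: [-2.563, -1.813, -0.0]
wrist_force: [0.4, 0.3, -0.5]
width: 0.0567
grasp_force: 0.0
```

```bash
cat > go.py <<'E'
# usage: go.py x y z yawdeg [tiltrad about tool x]
import sys
from h import *
from cell import r
s=r.sense();a=[float(v) for v in sys.argv[1:]]
Rt=R.from_euler('z',a[3],degrees=True)*R.from_euler('x',np.pi)*R.from_euler('x',a[4] if len(a)>4 else 0)
p,w=toolstep(s,a[:3],Rt)
print("clk %.2f"%s["clock"],"pos",s["position"].round(4),"yaw %.2f"%np.degrees(np.arctan2(*R.from_rotvec(s["tool_rot"]).as_matrix()[1::-1,0])),"w %.4f g %.1f"%(s["width"],s["grasp_force"]),"F",s["wrist_force"].round(1),"T",s["torque"].round(2),"q6 %.2f"%s["q"][5])
print("shift",p.round(4),"rot",w.round(4))
E
python3 go.py .480 -.251 .19 76.8
```

```text
clk 0.78 pos [ 0.3903 -0.3706  0.2024] yaw 70.55 w 0.0567 g 0.0 F [ 0.4  0.3 -0.5] T [-0.01 -0.04  0.01] q6 -0.63
shift [0.1426 0.0447 0.0125] rot [-0.0012 -0.0012 -0.1091]
```

>>> apply_moves(
  plan=[
    [0.047,0.015,0.004,0,0,-0.04],
    [0.095,0.03,0.008,0,0,-0.08],
    [0.142,0.045,0.012,0,0,-0.109],
    [0.1426,0.0447,0.025,0,0,-0.109],
    [0.1426,0.0447,0.04,0,0,-0.109],
  ],
)

```text
clock: 1.4
position: [0.4798, -0.254, 0.1625]
tool_rot: [-2.467, -1.944, 0.001]
wrist_force: [-0.3, 1.1, 0.6]
width: 0.056
grasp_force: 0.0
```

```bash
python3 go.py .480 -.251 .099 76.8; python3 - <<'E'
from cell import r
import cv2,pickle
im=r.get_image("wrist");pickle.dump(im,open("w1.pkl","wb"));cv2.imwrite("pics/w1.png",im["color"][:,:,::-1])
E
```

```text
clk 1.40 pos [ 0.4798 -0.254   0.1625] yaw 76.48 w 0.0560 g 0.0 F [-0.3  1.1  0.6] T [-0.05 -0.07  0.01] q6 -0.46
shift [ 0.003  -0.0005  0.0635] rot [-0.0003  0.0003 -0.0056]
```

View pics/w1.png

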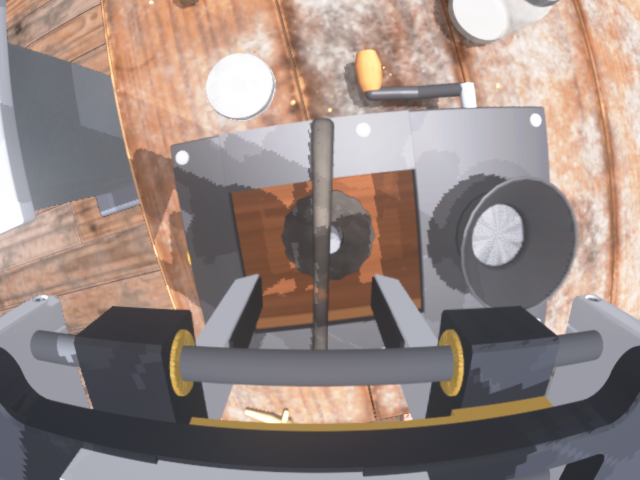

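The wrist view shows the lifter vertical at column 320, midway between the fingers. The opening's corners are at about (231,193), (414,170), (422,310). Next I lower, grip and lift.

>>> apply_moves(
  plan=[
    [0.001,0,0.02,0,0,-0.005],
    [0.003,0,0.04,0,0,-0.005],
    [0.003,0,0.055,0,0,-0.005],
    [0.003,0,0.0635,0,0,-0.005],
    [0.003,0,0.0635,0,0,-0.005],
  ],
)

```text
clock: 2.08
position: [0.4804, -0.2511, 0.0994]
tool_rot: [-2.462, -1.949, 0.0]
wrist_force: [-0.1, 0.0, 0.1]
width: 0.0564
grasp_force: 0.0
```

>>> apply_moves(
  plan=[
    [0,0,0,0,0,0],
    [0,0,0,0,0,0],
    [0,0,0,0,0,0],
    [0,0,-0.005,0,0,0],
    [0,0,-0.02,0,0,0],
  ],
  jaw=1,
)

```text
clock: 2.7
position: [0.4802, -0.2503, 0.1198]
tool_rot: [-2.461, -1.949, 0.001]
wrist_force: [0.0, -0.7, -2.5]
width: 0.0138
grasp_force: 30.0
```

```bash
python3 go.py .497 0 .2 84; python3 - <<'E'
from h import *
im=pickle.load(open("w1.pkl","rb"))
g=cv2.cvtColor(im["color"],cv2.COLOR_RGB2GRAY)
for p in [(231,193),(414,170),(422,310)]: print(onz(im,*p,.1,True).round(4))
d=pickle.load(open("d0.pkl","rb"))["top"]
print("preserves,jar base",onz(d,322,183,.143).round(3),onz(d,361,180,.12).round(3))
E
```

```text
clk 2.70 pos [ 0.4802 -0.2503  0.1198] yaw 76.77 w 0.0138 g 30.0 F [ 0.  -0.7 -2.5] T [-0.04 -0.07 -0.09] q6 -0.46
shift [ 0.2476 -0.0411 -0.0799] rot [-0.0018 -0.0011 -0.1263]
[ 0.4369 -0.1959  0.1   ]
[ 0.5547 -0.2086  0.1   ]
[ 0.5436 -0.3051  0.1   ]
preserves,jar base [0.675 0.016 0.143] [ 0.689 -0.074  0.12 ]
```

>>> apply_moves(
  plan=[
    [0,0,-0.04,0,0,0],
    [0.05,-0.008,-0.06,0,0,-0.03],
    [0.11,-0.018,-0.06,0,0,-0.06],
    [0.17,-0.028,-0.06,0,0,-0.1],
    [0.22,-0.037,-0.05,0,0,-0.126],
  ],
)

```text
clock: 3.32
position: [0.4956, -0.0263, 0.1715]
tool_rot: [2.332, 2.102, 0.002]
wrist_force: [1.0, 0.0, -2.2]
width: 0.0137
grasp_force: 30.0
```

```bash
python3 go.py .497 0 .001 84
```

```text
clk 3.33 pos [ 0.4956 -0.0263  0.1715] yaw 84.07 w 0.0137 g 30.0 F [ 1.   0.  -2.2] T [-0.01 -0.15 -0.08] q6 -0.18
shift [ 0.0264 -0.0018  0.1705] rot [0.0027 0.0003 0.0012]
```

>>> apply_moves(
  plan=[
    [0.02,-0.002,0.03,0,0,0],
    [0.0264,-0.002,0.07,0,0,0],
    [0.0264,-0.002,0.11,0,0,0],
    [0.0264,-0.002,0.14,0,0,0],
    [0.0264,-0.002,0.154,0,0,0],
  ],
)

```text
clock: 3.95
position: [0.495, -0.0015, 0.0148]
tool_rot: [-2.333, -2.101, 0.002]
wrist_force: [0.3, 0.8, -2.5]
width: 0.0137
grasp_force: 30.0
```

>>> apply_moves(
  plan=[
    [0,0,0.004,0,0,0],
    [0,0,0.007,0,0,0],
    [0,0,0.0075,0,0,0],
    [0,0,0.0075,0,0,0],
    [0,0,0.0075,0,0,0],
  ],
)

```text
clock: 4.58
position: [0.4949, -0.0015, 0.0128]
tool_rot: [-2.33, -2.1, 0.007]
wrist_force: [-20.3, 1.8, 33.3]
width: 0.0136
grasp_force: 30.0
```

>>> apply_moves(
  plan=[
    [0,0,0,0,0,0],
    [0,0,0,0,0,0],
    [0,0,0,0,0,0],
    [0,0,-0.01,0,0,0],
    [0,0,-0.04,0,0,0],
  ],
  jaw=0.5,
)

```text
clock: 5.2
position: [0.4947, -0.0015, 0.048]
tool_rot: [-2.333, -2.1, 0.003]
wrist_force: [-0.1, -0.2, 0.7]
width: 0.0471
grasp_force: 0.0
```

```bash
python3 go.py .4182 .259 .16 37.9
```

```text
clk 5.20 pos [ 0.4947 -0.0015  0.048 ] yaw 83.98 w 0.0471 g 0.0 F [-0.1 -0.2  0.7] T [-0.04 -0.09  0.03] q6 -0.13
shift [ 0.2511 -0.1038 -0.1115] rot [-0.0036  0.001   0.8042]
```

>>> apply_moves(
  plan=[
    [0,0,-0.05,0,0,0.1],
    [0.04,-0.015,-0.08,0,0,0.25],
    [0.09,-0.035,-0.105,0,0,0.42],
    [0.14,-0.055,-0.1115,0,0,0.6],
    [0.195,-0.08,-0.1115,0,0,0.78],
  ],
)

```text
clock: 5.82
position: [0.4407, 0.1927, 0.1617]
tool_rot: [2.945, 1.092, 0.005]
wrist_force: [-0.1, 1.1, -0.3]
width: 0.0464
grasp_force: 0.0
```

```bash
python3 go.py .4182 .259 .13 37.9; python3 - <<'E'
from cell import r
from h import *
im=r.get_image("wrist");pickle.dump(im,open("w2.pkl","wb"));cv2.imwrite("pics/w2.png",im["color"][:,:,::-1])
t=r.get_image("top");pickle.dump(t,open("t2.pkl","wb"));cv2.imwrite("pics/t2.png",t["color"][:,:,::-1])
E
```

```text
clk 5.83 pos [0.4407 0.1927 0.1617] yaw 40.68 w 0.0464 g 0.0 F [-0.1  1.1 -0.3] T [-0.03 -0.04 -0.04] q6 1.04
shift [ 0.026  -0.065   0.0317] rot [ 0.0015 -0.0028  0.0485]
```

View pics/w2.png

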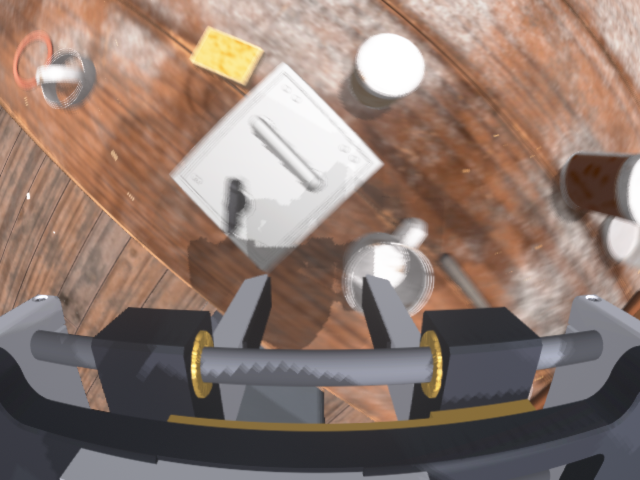

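The wrist view shows the cover undisturbed, with the knob at (235,205) and the handle near (287,155). The lifter lies on the table at about (470,280).

>>> apply_moves(
  plan=[
    [0.01,-0.03,0.01,0,0,0.048],
    [0.02,-0.055,0.03,0,0,0.048],
    [0.026,-0.065,0.05,0,0,0.048],
    [0.026,-0.065,0.065,0,0,0.048],
    [0.026,-0.065,0.065,0,0,0.048],
  ],
)

```text
clock: 6.55
position: [0.417, 0.2562, 0.0939]
tool_rot: [2.968, 1.029, -0.004]
wrist_force: [0.4, 0.6, 1.3]
width: 0.0471
grasp_force: 0.0
```

```bash
python3 - <<'E'
from cell import r
from h import *
for n in ("w2","t2"):
    im=pickle.load(open(n+".pkl","rb"))
    if n=="w2":print("knob",onz(im,235,205,.046,True))
im=r.get_image("wrist");pickle.dump(im,open("w3.pkl","wb"));cv2.imwrite("pics/w3.png",im["color"][:,:,::-1])
t=pickle.load(open("t2.pkl","rb"))
print(onz(t,340,250,.018))
E
python3 go.py .4182 .259 .035 37.9
```

```text
knob [0.42259925 0.26278811 0.046     ]
[ 0.54263475 -0.02950875  0.018     ]
clk 6.60 pos [0.4177 0.2565 0.0948] yaw 38.23 w 0.0467 g 0.0 F [ 0.7 -0.1  0.7] T [ 0.01 -0.09  0.02] q6 1.22
shift [ 0.002  -0.0017  0.0598] rot [-0.0001  0.0007  0.0057]
```

View pics/w3.png

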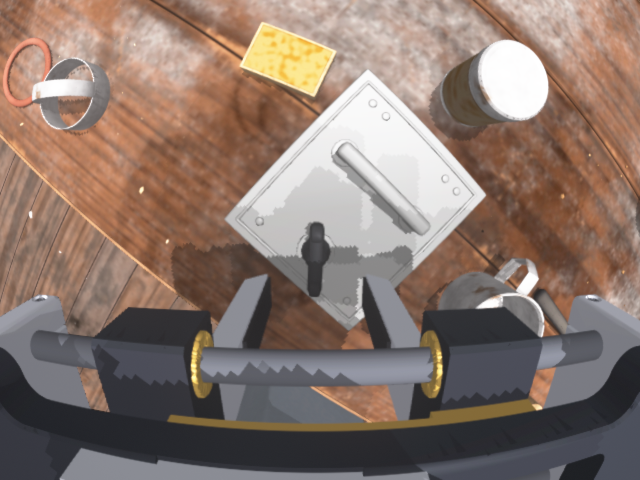

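The wings stand vertical at column 316, between the fingers. The cover's corners are at (366,70), (485,193) and (225,220).

```bash
python3 - <<'E'
from h import *
im=pickle.load(open("w3.pkl","rb"))
a,b,c=[onz(im,*p,.022,True) for p in [(366,70),(485,193),(225,220)]]
print(a,b,c,"centre",(b+c)/2)
v=a-c;w=a-b;print(np.degrees(np.arctan2(v[1],v[0])),np.degrees(np.arctan2(w[1],w[0]))-90)
x=v/np.linalg.norm(v);print("knob",(b+c)/2-.042*x,"handle",(b+c)/2+.018*x)
print("wing ends",onz(im,315,226,.052,True),onz(im,316,294,.052,True))
E
```

```text
[0.53631348 0.30997477 0.022     ] [0.52705691 0.19273427 0.022     ] [0.39917248 0.32205347 0.022     ] centre [0.4631147  0.25739387 0.022     ]
-5.033338749369398 -4.5143484882305955
knob [0.42127666 0.26107876 0.022     ] handle [0.48104528 0.25581463 0.022     ]
wing ends [0.43807159 0.27472922 0.052     ] [0.40512319 0.24800347 0.052     ]
```

```bash
python3 go.py .4214 .2612 .035 39
```

```text
clk 6.60 pos [0.4177 0.2565 0.0948] yaw 38.23 w 0.0467 g 0.0 F [ 0.7 -0.1  0.7] T [ 0.01 -0.09  0.02] q6 1.22
shift [ 0.0059 -0.0014  0.0598] rot [-0.0001  0.0007 -0.0135]
```

>>> apply_moves(
  plan=[
    [0.003,-0.001,0.02,0,0,-0.013],
    [0.006,-0.0014,0.04,0,0,-0.013],
    [0.006,-0.0014,0.054,0,0,-0.013],
    [0.006,-0.0014,0.06,0,0,-0.013],
    [0.006,-0.0014,0.06,0,0,-0.013],
  ],
)

```text
clock: 7.22
position: [0.4214, 0.2619, 0.035]
tool_rot: [-2.961, -1.049, 0.0]
wrist_force: [-0.2, 1.0, -0.4]
width: 0.0468
grasp_force: 0.0
```

>>> apply_moves(
  plan=[
    [0,0,0,0,0,0],
    [0,0,0,0,0,0],
    [0,0,0,0,0,0],
    [0,0,0,0,0,0],
    [0,0,0,0,0,0],
  ],
  jaw=1,
)

```text
clock: 7.85
position: [0.4217, 0.2621, 0.035]
tool_rot: [2.961, 1.049, 0.002]
wrist_force: [3.0, 0.2, -1.7]
width: 0.0163
grasp_force: 26.8
```

```bash
python3 go.py .4214 .2612 .035 84.9
```

```text
clk 7.85 pos [0.4217 0.2621 0.035 ] yaw 39.02 w 0.0163 g 26.8 F [ 3.   0.2 -1.7] T [-0.12 -0.38  0.  ] q6 1.22
shift [-0.0008  0.0005 -0.    ] rot [ 9.000e-04 -6.000e-04 -8.008e-01]
```

The 16 mm opening suggests the pads closed on the hub under the wings. I'll regrip about 9 mm higher.

>>> apply_moves(
  plan=[
    [0,0,0,0,0,0],
    [0,0,0,0,0,0],
    [0,0,-0.004,0,0,0],
    [0,0,-0.009,0,0,0],
    [0,0,-0.009,0,0,0],
  ],
  jaw=0.6,
)

```text
clock: 8.48
position: [0.4218, 0.2623, 0.0446]
tool_rot: [-2.961, -1.049, -0.002]
wrist_force: [0.4, 0.2, 0.6]
width: 0.0378
grasp_force: 0.0
```

>>> apply_moves(
  plan=[
    [0,0,0,0,0,0],
    [0,0,0,0,0,0],
    [0,0,0,0,0,0],
    [0,0,0,0,0,0],
    [0,0,0,0,0,0],
  ],
  jaw=1,
)

```text
clock: 9.1
position: [0.4213, 0.262, 0.0438]
tool_rot: [2.961, 1.049, -0.0]
wrist_force: [0.9, 0.6, -1.0]
width: 0.0129
grasp_force: 29.9
```

>>> apply_moves(
  plan=[
    [0,0,0,0,0,-0.1],
    [0,0,0,0,0,-0.25],
    [0,0,0,0,0,-0.4],
    [0,0,0,0,0,-0.55],
    [0,0,0,0,0,-0.7],
  ],
)

```text
clock: 9.72
position: [0.4209, 0.2622, 0.0438]
tool_rot: [-2.417, -2.006, 0.001]
wrist_force: [-1.0, 0.4, 0.6]
width: 0.0128
grasp_force: 30.0
```

>>> apply_moves(
  plan=[
    [0,0,0,0,0,-0.06],
    [0,0,0,0,0,-0.1],
    [0,0,0,0,0,-0.1],
    [0,0,0,0,0,-0.1],
    [0,0,0,0,0,-0.1],
  ],
)

```text
clock: 10.35
position: [0.4209, 0.2622, 0.0438]
tool_rot: [-2.319, -2.118, 0.001]
wrist_force: [-2.2, 1.8, 1.0]
width: 0.013
grasp_force: 30.0
```

```bash
python3 go.py .4214 .2612 .1 84.9
```

```text
clk 10.35 pos [0.4209 0.2622 0.0438] yaw 84.82 w 0.0130 g 30.0 F [-2.2  1.8  1. ] T [ 0.23  0.36 -0.05] q6 0.42
shift [-0.0009  0.0005 -0.0562] rot [-0.0009 -0.0001 -0.0014]
```

>>> apply_moves(
  plan=[
    [0,0,0,0,0,0],
    [0,0,0,0,0,0],
    [0,0,-0.02,0,0,0],
    [0,0,-0.05,0,0,0],
    [0,0,-0.06,0,0,0],
  ],
  jaw=0.5,
)

```text
clock: 10.98
position: [0.4227, 0.2624, 0.1058]
tool_rot: [2.318, 2.118, 0.005]
wrist_force: [0.6, -0.5, 0.3]
width: 0.0468
grasp_force: 0.0
```

>>> apply_moves(
  plan=[
    [-0.01,0.01,0,0,0,0],
    [-0.02,0.03,0,0,0,0],
    [-0.02,0.04,0,0,0,0],
    [-0.02,0.04,0,0,0,0],
    [-0.02,0.04,0,0,0,0],
  ],
)

```text
clock: 11.6
position: [0.459, 0.2386, 0.1034]
tool_rot: [-2.319, -2.119, 0.001]
wrist_force: [-0.5, -0.9, -0.9]
width: 0.0467
grasp_force: 0.0
```

```bash
python3 - <<'E'
from cell import r
from h import *
im=r.get_image("wrist");pickle.dump(im,open("w4.pkl","wb"));cv2.imwrite("pics/w4.png",im["color"][:,:,::-1])
E
```

```text
(no output)
```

View pics/w4.png

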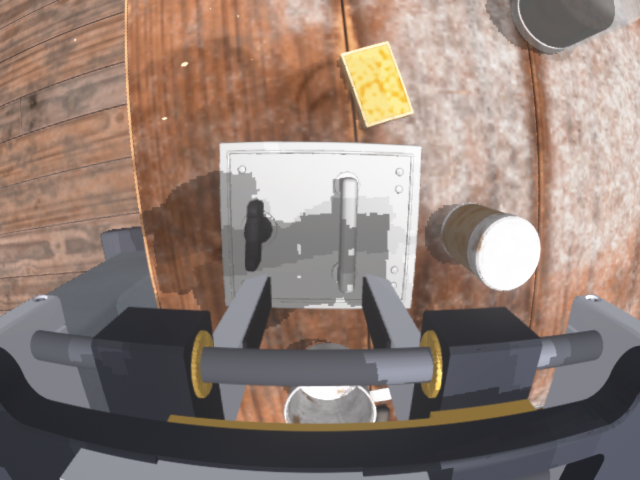

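The wings at (257,198)–(252,270) are now nearly parallel to the handle at (348,176)–(346,292). The cover's corners are at (220,143), (421,146), (411,308) and (223,307).

```bash
python3 - <<'E'
from h import *
im=pickle.load(open("w4.pkl","rb"))
A=lambda u,v:np.degrees(np.arctan2(v[1]-u[1],v[0]-u[0]))
P=[onz(im,*p,.022,True) for p in [(220,143),(421,146),(411,308),(223,307)]]
print("centre",np.mean(P,0),"xdir",A(P[0],P[1]),A(P[3],P[2]),"ydir",A(P[3],P[0]),A(P[2],P[1]))
w=[onz(im,*p,.052,True) for p in [(252,270),(257,198)]];print("wing",A(*w),np.mean(w,0))
h=[onz(im,*p,.051,True) for p in [(346,292),(348,176)]];print("handle",A(*h),np.mean(h,0))
E
python3 go.py .479 .253 .035 84.9
```

```text
centre [0.46206472 0.25756103 0.022     ] xdir -5.884491055147807 -5.40779667330918 ydir 82.96331116228852 84.41713992850347
wing 78.8666799785085 [0.42227258 0.26333128 0.052     ]
handle 84.91288572864235 [0.47953946 0.25724313 0.051     ]
clk 11.65 pos [0.4589 0.2387 0.1035] yaw 84.86 w 0.0468 g 0.0 F [ 0.1 -0.5  0.4] T [-0.07 -0.1  -0.03] q6 0.35
shift [0.0161 0.0188 0.0685] rot [-0.0009  0.0002 -0.0006]
```

```bash
python3 go.py .480 .2565 .034 84.7
python3 - <<'E'
from h import *
t=pickle.load(open("t2.pkl","rb"));c=t["color"].astype(int)
# opening: not grey (frame plate) inside ROI
roi=c[220:300,405:478];m=(roi.max(2)-roi.min(2)>22).astype(np.uint8)
m=cv2.morphologyEx(m,cv2.MORPH_CLOSE,np.ones((25,25)))
cs,_=cv2.findContours(m,0,2);k=max((x for x in cs),key=cv2.contourArea)
b=cv2.boxPoints(cv2.minAreaRect(k))+[405,220];print(b.round(1).tolist())
P=np.array([onz(t,*p,.1) for p in b]);print(P.mean(0)+[.0024,.0009,0],P.round(4).tolist())
l=c[240:275,290:380];print((l.sum(2)<150).sum())
E
```

```text
clk 11.65 pos [0.4589 0.2387 0.1035] yaw 84.86 w 0.0468 g 0.0 F [ 0.1 -0.5  0.4] T [-0.07 -0.1  -0.03] q6 0.35
shift [0.0197 0.0195 0.0695] rot [-0.0009  0.0002  0.0029]
[[405.0, 240.0], [477.0, 240.0], [477.0, 299.0], [405.0, 299.0]]
[ 0.48593665 -0.25340681  0.1       ] [[0.5513, -0.1746, 0.1], [0.551, -0.3401, 0.1], [0.4157, -0.3324, 0.1], [0.4161, -0.1701, 0.1]]
10
```

>>> apply_moves(
  plan=[
    [0.008,0.01,0,0,0,0],
    [0.017,0.02,0.02,0,0,0.003],
    [0.0195,0.02,0.045,0,0,0.003],
    [0.0195,0.02,0.0635,0,0,0.003],
    [0.0195,0.0195,0.0695,0,0,0.003],
  ],
)

```text
clock: 12.28
position: [0.4798, 0.2562, 0.033]
tool_rot: [-2.321, -2.115, 0.003]
wrist_force: [-0.5, -0.3, 0.1]
width: 0.0467
grasp_force: 0.0
```

>>> apply_moves(
  plan=[
    [0,0,0,0,0,0],
    [0,0,0,0,0,0],
    [0,0,0,0,0,0],
    [0,0,0,0,0,0],
    [0,0,0,0,0,0],
  ],
  jaw=1,
)

```text
clock: 12.9
position: [0.4807, 0.2563, 0.0349]
tool_rot: [2.323, 2.115, 0.001]
wrist_force: [-0.7, -0.1, 3.6]
width: 0.0099
grasp_force: 30.0
```

```bash
python3 go.py .480 .2565 .034 84.7
```

```text
clk 12.90 pos [0.4807 0.2563 0.0349] yaw 84.65 w 0.0099 g 30.0 F [-0.7 -0.1  3.6] T [-0.08  0.16 -0.16] q6 0.37
shift [ 0.0001 -0.0007  0.0009] rot [ 0.0003 -0.0003 -0.0008]
```

>>> apply_moves(
  plan=[
    [0,0,-0.015,0,0,0],
    [0,0,-0.05,0,0,0],
    [0,0,-0.1,0,0,0],
    [-0.02,0,-0.15,0,0,0],
    [-0.06,0,-0.18,0,0,0],
  ],
)

```text
clock: 13.52
position: [0.4753, 0.1967, 0.2174]
tool_rot: [2.318, 2.118, 0.005]
wrist_force: [1.0, -0.6, -4.3]
width: 0.0096
grasp_force: 30.0
```

>>> apply_moves(
  plan=[
    [-0.05,0,0,0,0,0],
    [-0.1,0,0,0,0,0],
    [-0.15,0,0,0,0,0],
    [-0.2,0,0,0,0,0.005],
    [-0.25,0,0,0,0,0.01],
  ],
)

```text
clock: 14.15
position: [0.4507, -0.0537, 0.2142]
tool_rot: [-2.332, -2.104, 0.0]
wrist_force: [1.3, -0.8, -4.8]
width: 0.0098
grasp_force: 30.0
```

```bash
cat > cov.py <<'E'
# cov.py X0 Z0 theta (mm, rad) : step to bring the cover to that pose in the opening frame
import sys,os
import numpy as np
X,Z,t=map(float,sys.argv[1:4]); dy=float(sys.argv[4]) if len(sys.argv)>4 else 0
c,s=np.cos(t),np.sin(t); a=np.radians(-5.9)
xt=(X+18*c+16.5*s)/1e3; zt=.1+(Z-18*s+16.5*c)/1e3
p=np.array([.4902,-.2505])+xt*np.array([np.cos(a),np.sin(a)])+dy/1e3*np.array([-np.sin(a),np.cos(a)])
os.system(f"python3 go.py {p[0]} {p[1]} {zt} 84.1 {t}")
E
python3 cov.py -14 60 0.2
```

```text
clk 14.15 pos [ 0.4507 -0.0537  0.2142] yaw 84.11 w 0.0098 g 30.0 F [ 1.3 -0.8 -4.8] T [-0.05 -0.18 -0.02] q6 -0.27
shift [-0.1918  0.0664  0.0416] rot [ 1.997e-01 -2.000e-04  1.000e-04]
```

>>> apply_moves(
  plan=[
    [-0.04,0.014,0,0.04,0,0],
    [-0.09,0.032,0,0.08,0,0],
    [-0.14,0.05,0,0.12,0,0],
    [-0.18,0.062,0.01,0.16,0,0],
    [-0.192,0.066,0.03,0.2,0,0],
  ],
)

```text
clock: 14.78
position: [0.4981, -0.2527, 0.1847]
tool_rot: [-2.221, -1.998, 0.201]
wrist_force: [0.7, 0.3, -5.5]
width: 0.0098
grasp_force: 30.0
```

>>> apply_moves(
  plan=[
    [0,0,0,0,0,0],
    [0,0,0,0,0,0],
    [0,0,0,0,0,0],
    [0,0,0,0,0,0],
    [0,0,0,0,0,0],
  ],
)

```text
clock: 15.4
position: [0.4978, -0.25, 0.1849]
tool_rot: [-2.218, -2.001, 0.2]
wrist_force: [0.7, 0.6, -5.1]
width: 0.0096
grasp_force: 30.0
```

```bash
python3 cov.py -14 30 0.2; python3 - <<'E'
from cell import r
from h import *
o=[]
for n in("scene","top","wrist"):
    im=r.get_image(n);pickle.dump(im,open(n+"5.pkl","wb"));c=im["color"][:,:,::-1]
    if n=="wrist":o.append(cv2.resize(c,(400,300)))
    if n=="scene":o.append(cv2.resize(c[140:290,300:500],(400,300),interpolation=2))
    if n=="top":o.append(cv2.resize(c[190:325,380:500],(480,540),interpolation=2)[:,:400])
x=np.zeros((600,800,3),np.uint8);x[:300,:400]=o[0];x[300:,:400]=o[2];x[:540,400:]=o[1]
cv2.imwrite("pics/m5.png",x)
E
```

```text
clk 15.40 pos [ 0.4978 -0.25    0.1849] yaw 84.12 w 0.0096 g 30.0 F [ 0.7  0.6 -5.1] T [-0.08 -0.39 -0.  ] q6 -0.50
shift [-0.0013  0.0078  0.0416] rot [0.0008 0.0005 0.0003]
```

View pics/m5.png

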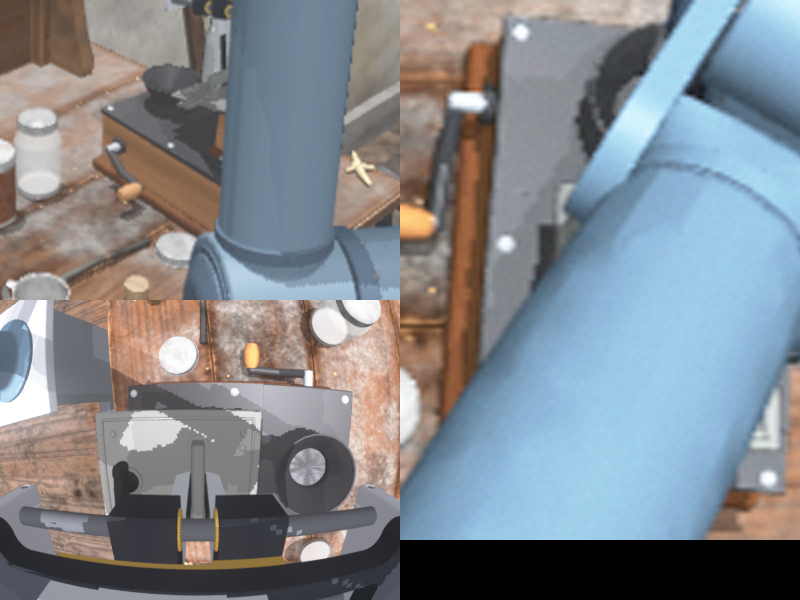

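The wrist view shows the cover held tilted, its edge running parallel to the frame plate, lips short of the hopper. Next it goes down into the opening.

>>> apply_moves(
  plan=[
    [0,0.002,0.01,0,0,0],
    [-0.001,0.004,0.02,0,0,0],
    [-0.001,0.006,0.03,0,0,0],
    [-0.001,0.008,0.0416,0,0,0],
    [-0.001,0.008,0.0416,0,0,0],
  ],
)

```text
clock: 16.18
position: [0.4963, -0.2506, 0.1404]
tool_rot: [-2.215, -1.998, 0.201]
wrist_force: [0.5, -0.2, -4.8]
width: 0.01
grasp_force: 30.0
```

```bash
python3 cov.py -14 16 0.2;python3 cov.py 1 16 0.2
```

```text
clk 16.18 pos [ 0.4963 -0.2506  0.1404] yaw 84.10 w 0.0100 g 30.0 F [ 0.5 -0.2 -4.8] T [-0.03 -0.42  0.02] q6 -0.49
shift [-0.0006  0.0032  0.0114] rot [-0.0026 -0.0015  0.0003]
clk 16.18 pos [ 0.4963 -0.2506  0.1404] yaw 84.10 w 0.0100 g 30.0 F [ 0.5 -0.2 -4.8] T [-0.03 -0.42  0.02] q6 -0.49
shift [-0.0006  0.0179  0.0084] rot [-0.0026 -0.0015  0.0003]
```

>>> apply_moves(
  plan=[
    [0,0.001,0.003,0,0,0],
    [0,0.002,0.006,0,0,0],
    [0,0.003,0.009,0,0,0],
    [0,0.003,0.0114,0,0,0],
    [0,0.003,0.0114,0,0,0],
  ],
)

```text
clock: 16.8
position: [0.4976, -0.2511, 0.13]
tool_rot: [-2.217, -2.0, 0.201]
wrist_force: [0.3, -0.3, -5.4]
width: 0.01
grasp_force: 30.0
```

```bash
python3 cov.py 1 16 0.2
```

```text
clk 16.80 pos [ 0.4976 -0.2511  0.13  ] yaw 84.10 w 0.0100 g 30.0 F [ 0.3 -0.3 -5.4] T [-0.1  -0.45  0.01] q6 -0.49
shift [-0.0002  0.0145 -0.0015] rot [-0.0005 -0.0002  0.0001]
```

>>> apply_moves(
  plan=[
    [0,0.003,0,0,0,0],
    [0,0.006,-0.0005,0,0,0],
    [0,0.009,-0.001,0,0,0],
    [0,0.012,-0.0015,0,0,0],
    [0,0.0145,-0.002,0,0,0],
  ],
)

```text
clock: 17.42
position: [0.5126, -0.2528, 0.1294]
tool_rot: [-2.218, -2.0, 0.201]
wrist_force: [-0.1, -0.6, -5.7]
width: 0.0095
grasp_force: 30.0
```

```bash
python3 cov.py 1 16 0.2;python3 cov.py 1 8 0.1
```

```text
clk 17.43 pos [ 0.5126 -0.2528  0.1294] yaw 84.10 w 0.0095 g 30.0 F [-0.1 -0.6 -5.7] T [-0.03 -0.42 -0.02] q6 -0.48
shift [-0.0001 -0.0004  0.0009] rot [0.     0.0001 0.    ]
clk 17.43 pos [ 0.5126 -0.2528  0.1294] yaw 84.10 w 0.0095 g 30.0 F [-0.1 -0.6 -5.7] T [-0.03 -0.42 -0.02] q6 -0.48
shift [-0.0001 -0.0006  0.007 ] rot [-0.1  0.   0. ]
```

>>> apply_moves(
  plan=[
    [0,0.001,0,0,0,0],
    [0,0.0015,0,0,0,0],
    [0,0.002,-0.0003,0,0,0],
    [0,0.0025,-0.0003,0,0,0],
    [0,0.003,-0.0003,0,0,0],
  ],
)

```text
clock: 18.05
position: [0.5153, -0.253, 0.129]
tool_rot: [-2.218, -2.0, 0.201]
wrist_force: [1.2, 0.4, -4.9]
width: 0.0098
grasp_force: 30.0
```

```bash
python3 cov.py 1 8 0.1
```

```text
clk 18.05 pos [ 0.5153 -0.253   0.129 ] yaw 84.10 w 0.0098 g 30.0 F [ 1.2  0.4 -4.9] T [-0.1  -0.41 -0.05] q6 -0.47
shift [-0.0001 -0.0033  0.0072] rot [-0.1    -0.0001  0.    ]
```

>>> apply_moves(
  plan=[
    [0,0.001,0,0,0,0],
    [0,0.0015,0,0,0,0],
    [0,0.002,0,0,0,0],
    [0,0.0025,0,0,0,0],
    [0,0.003,0,0,0,0],
  ],
)

```text
clock: 18.68
position: [0.5162, -0.2531, 0.1291]
tool_rot: [-2.214, -1.997, 0.206]
wrist_force: [-10.6, 1.7, 3.7]
width: 0.0096
grasp_force: 30.0
```

```bash
python3 cov.py 1 8 0.1
```

```text
clk 18.68 pos [ 0.5162 -0.2531  0.1291] yaw 84.10 w 0.0096 g 30.0 F [-10.6   1.7   3.7] T [ 0.33  1.92 -0.02] q6 -0.47
shift [-0.0001 -0.0041  0.0075] rot [-1.064e-01 -4.000e-04  1.000e-04]
```

>>> apply_moves(
  plan=[
    [0,-0.004,0,0,0,0],
    [0,-0.0062,0.001,0,0,0],
    [0,-0.0062,0.003,-0.03,0,0],
    [0,-0.0062,0.005,-0.06,0,0],
    [0,-0.0062,0.0068,-0.09,0,0],
  ],
)

```text
clock: 19.3
position: [0.5107, -0.2525, 0.1228]
tool_rot: [-2.272, -2.049, 0.111]
wrist_force: [-0.7, 0.3, -5.3]
width: 0.0096
grasp_force: 30.0
```

```bash
python3 cov.py 1 8 0.11;python3 cov.py 1 1 0.01
```

```text
clk 19.30 pos [ 0.5107 -0.2525  0.1228] yaw 84.10 w 0.0096 g 30.0 F [-0.7  0.3 -5.3] T [-0.07 -0.25 -0.02] q6 -0.51
shift [-0.0002  0.0002  0.0003] rot [ 0.0018 -0.0001 -0.    ]
clk 19.30 pos [ 0.5107 -0.2525  0.1228] yaw 84.10 w 0.0096 g 30.0 F [-0.7  0.3 -5.3] T [-0.07 -0.25 -0.02] q6 -0.51
shift [-0.0002 -0.0008  0.0056] rot [-0.0982 -0.0001 -0.0001]
```

>>> apply_moves(
  plan=[
    [0,0,0.001,-0.02,0,0],
    [0,0,0.002,-0.04,0,0],
    [0,-0.0005,0.003,-0.06,0,0],
    [0,-0.0008,0.0045,-0.08,0,0],
    [0,-0.0008,0.0056,-0.098,0,0],
  ],
)

```text
clock: 19.92
position: [0.5093, -0.2524, 0.1174]
tool_rot: [-2.327, -2.099, 0.012]
wrist_force: [1.3, -0.2, -5.9]
width: 0.0096
grasp_force: 30.0
```

```bash
python3 cov.py 0 0 0
```

```text
clk 19.93 pos [ 0.5093 -0.2524  0.1174] yaw 84.10 w 0.0096 g 30.0 F [ 1.3 -0.2 -5.9] T [-0.1  -0.14  0.04] q6 -0.55
shift [-0.0001 -0.0012  0.0009] rot [-0.011  -0.0001  0.    ]
```

>>> apply_moves(
  plan=[
    [0,-0.0002,0.0005,-0.005,0,0],
    [0,-0.0004,0.001,-0.01,0,0],
    [0,-0.0005,0.0015,-0.01,0,0],
    [0,-0.0005,0.002,-0.01,0,0],
    [0,-0.0005,0.002,-0.01,0,0],
  ],
)

```text
clock: 20.55
position: [0.5091, -0.2524, 0.1169]
tool_rot: [-2.331, -2.103, 0.002]
wrist_force: [-4.4, 3.7, 5.8]
width: 0.0101
grasp_force: 30.0
```

```bash
python3 cov.py 0 0 0
```

```text
clk 20.55 pos [ 0.5091 -0.2524  0.1169] yaw 84.12 w 0.0101 g 30.0 F [-4.4  3.7  5.8] T [0.6  0.67 0.01] q6 -0.56
shift [-0.     -0.001   0.0004] rot [-0.0023 -0.      0.0003]
```

The cover is seated with light contact, so I release it and move to the knob.

>>> apply_moves(
  plan=[
    [0,0,0,0,0,0],
    [0,0,0,0,0,0],
    [0,0,0,0,0,0],
    [0,0,-0.02,0,0,0],
    [0,0,-0.045,0,0,0],
  ],
  jaw=0.5,
)

```text
clock: 21.18
position: [0.509, -0.2524, 0.1618]
tool_rot: [-2.332, -2.103, 0.002]
wrist_force: [0.3, -0.6, 0.4]
width: 0.0469
grasp_force: 0.0
```

>>> apply_moves(
  plan=[
    [0,-0.015,0,0,0,0],
    [0,-0.035,0,0,0,0],
    [0,-0.05,0,0,0,0],
    [0,-0.05,0,0,0,0],
    [0,-0.05,0,0,0,0],
  ],
)

```text
clock: 21.8
position: [0.4594, -0.2473, 0.1607]
tool_rot: [-2.332, -2.103, 0.002]
wrist_force: [0.1, -0.1, -0.2]
width: 0.0468
grasp_force: 0.0
```

```bash
python3 go.py .4494 -.2462 .126 80; python3 - <<'E'
from cell import r
from h import *
im=r.get_image("wrist");pickle.dump(im,open("w6.pkl","wb"));cv2.imwrite("pics/w6.png",im["color"][:,:,::-1])
E
```

```text
clk 21.80 pos [ 0.4594 -0.2473  0.1607] yaw 84.09 w 0.0468 g 0.0 F [ 0.1 -0.1 -0.2] T [-0.07 -0.06 -0.01] q6 -0.61
shift [ 0.0001 -0.01    0.0347] rot [-0.0017  0.0001  0.0714]
```

View pics/w6.png

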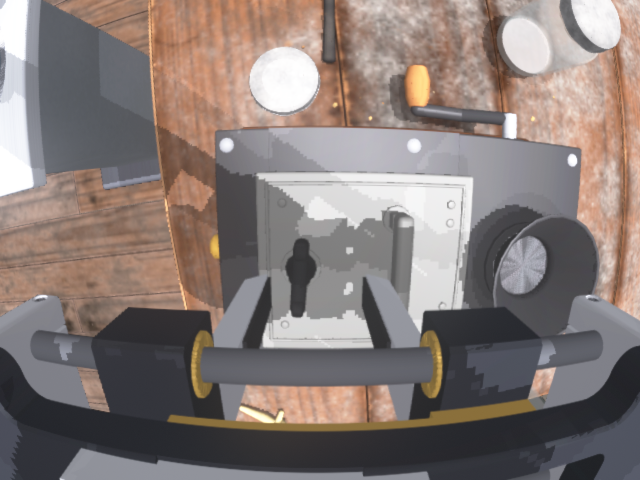

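The cover lies flat in the frame, with the wings at (301,240)–(299,315). I'll fix the knob position before gripping it.

```bash
python3 - <<'E'
from h import *
im=pickle.load(open("w6.pkl","rb"))
w=[onz(im,*p,.134,True) for p in [(299,315),(301,240)]];v=w[1]-w[0];print(np.mean(w,0),np.degrees(np.arctan2(v[1],v[0])))
P=[onz(im,*p,.104,True) for p in [(258,173),(473,178)]];v=P[1]-P[0];a=np.arctan2(v[1],v[0]);print(P,np.degrees(a))
x=np.array([np.cos(a),np.sin(a)]);y=np.array([-x[1],x[0]]);print("centre",np.mean(P,0)[:2]-.06*y)
E
```

```text
[ 0.45003546 -0.24517872  0.134     ] 81.93527558478326
[array([ 0.42929286, -0.18463088,  0.104     ]), array([ 0.56628553, -0.19955373,  0.104     ])] -6.216816987228363
centre [ 0.49129173 -0.25173946]
```

>>> apply_moves(
  plan=[
    [0,-0.005,0.005,0,0,0.04],
    [0,-0.01,0.015,0,0,0.07],
    [0,-0.01,0.025,0,0,0.07],
    [0,-0.01,0.0347,0,0,0.07],
    [0,-0.01,0.0347,0,0,0.07],
  ],
)

```text
clock: 22.48
position: [0.4487, -0.2457, 0.1247]
tool_rot: [-2.402, -2.019, 0.003]
wrist_force: [-0.3, -0.5, -0.1]
width: 0.0472
grasp_force: 0.0
```

```bash
python3 go.py .4494 -.2462 .126 80
```

```text
clk 22.48 pos [ 0.4487 -0.2457  0.1247] yaw 80.09 w 0.0472 g 0.0 F [-0.3 -0.5 -0.1] T [-0.05 -0.11 -0.01] q6 -0.55
shift [-0.0004  0.0008 -0.0013] rot [-0.004  -0.0011  0.0016]
```

>>> apply_moves(
  plan=[
    [0,0,0,0,0,0],
    [0,0,0,0,0,0],
    [0,0,0,0,0,0],
    [0,0,0,0,0,0],
    [0,0,0,0,0,0],
  ],
  jaw=1,
)

```text
clock: 23.1
position: [0.4495, -0.2463, 0.1262]
tool_rot: [-2.404, -2.021, 0.002]
wrist_force: [-0.3, -0.2, 1.4]
width: 0.0127
grasp_force: 30.0
```

>>> apply_moves(
  plan=[
    [0,0,0,0,0,0.12],
    [0,0,0,0,0,0.27],
    [0,0,0,0,0,0.42],
    [0,0,0,0,0,0.57],
    [0,0,0,0,0,0.72],
  ],
)

```text
clock: 23.72
position: [0.4499, -0.2465, 0.1262]
tool_rot: [2.965, 1.037, -0.001]
wrist_force: [2.3, -0.4, -0.4]
width: 0.0127
grasp_force: 30.0
```

>>> apply_moves(
  plan=[
    [0,0,0,0,0,0.15],
    [0,0,0,0,0,0.3],
    [0,0,0,0,0,0.45],
    [0,0,0,0,0,0.6],
    [0,0,0,0,0,0.7],
  ],
)

```text
clock: 24.35
position: [0.4497, -0.2467, 0.1262]
tool_rot: [3.14, -0.04, -0.001]
wrist_force: [1.8, -1.2, -0.9]
width: 0.0125
grasp_force: 30.0
```

```bash
python3 go.py .4494 -.2462 .126 -5.9
```

```text
clk 24.35 pos [ 0.4497 -0.2467  0.1262] yaw -1.47 w 0.0125 g 30.0 F [ 1.8 -1.2 -0.9] T [-0.21 -0.25  0.03] q6 0.87
shift [-0.0003 -0.0005  0.0002] rot [0.001  0.0007 0.0774]
```

Another 0.12 rad carries it to the stop. Then I release, rise and check.

>>> apply_moves(
  plan=[
    [0,0,0,0,0,0.04],
    [0,0,0,0,0,0.08],
    [0,0,0,0,0,0.12],
    [0,0,0,0,0,0.12],
    [0,0,0,0,0,0.12],
  ],
)

```text
clock: 24.98
position: [0.4496, -0.2465, 0.1262]
tool_rot: [3.133, -0.222, -0.002]
wrist_force: [1.6, -0.8, 0.0]
width: 0.0128
grasp_force: 30.0
```

```bash
python3 go.py .4494 -.2462 .126 -5.9
```

```text
clk 24.98 pos [ 0.4496 -0.2465  0.1262] yaw -8.11 w 0.0128 g 30.0 F [ 1.6 -0.8  0. ] T [-0.28 -0.27  0.06] q6 0.99
shift [-0.0002 -0.0002  0.0002] rot [ 0.0007  0.0011 -0.0385]
```

>>> apply_moves(
  plan=[
    [0,0,0,0,0,0],
    [0,0,0,0,0,0],
    [0,0,-0.01,0,0,0],
    [0,0,-0.03,0,0,0],
    [0,0,-0.06,0,0,0],
  ],
  jaw=0.6,
)

```text
clock: 25.6
position: [0.4489, -0.2457, 0.1864]
tool_rot: [-3.132, 0.223, 0.005]
wrist_force: [-0.1, -0.1, -0.5]
width: 0.0377
grasp_force: 0.0
```

>>> apply_moves(
  plan=[
    [-0.03,0,-0.02,0,0,0],
    [-0.05,0,-0.03,0,0,0],
    [-0.06,0,-0.03,0,0,0],
    [-0.06,0,-0.03,0,0,0],
    [-0.06,0,-0.03,0,0,0],
  ],
)

```text
clock: 26.22
position: [0.3902, -0.2376, 0.2156]
tool_rot: [-3.133, 0.223, 0.004]
wrist_force: [0.6, 0.2, 0.9]
width: 0.0376
grasp_force: 0.0
```

```bash
python3 go.py .4494 -.2462 .126 -5.9;python3 - <<'E'
from cell import r
from h import *
im=r.get_image("wrist");pickle.dump(im,open("w7.pkl","wb"));cv2.imwrite("pics/w7.png",im["color"][:,:,::-1])
E
```

```text
clk 26.23 pos [ 0.3902 -0.2376  0.2156] yaw -8.14 w 0.0376 g 0.0 F [0.6 0.2 0.9] T [0.11 0.01 0.04] q6 0.92
shift [0.0601 0.0002 0.0894] rot [-0.0006  0.0027 -0.039 ]
```

View pics/w7.png

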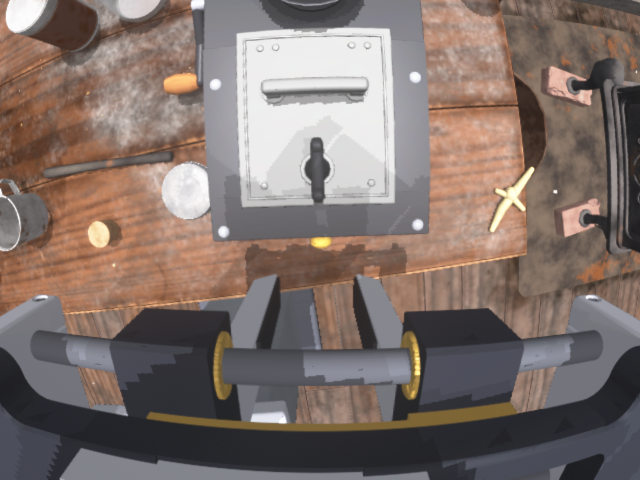

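The cover lies flat and centred, the wings at (317,140)–(318,200) stand across the handle, and the lifter lies on the table near (108,165). I'll check the wing angle from pixels before handing in.

```bash
python3 - <<'E'
from h import *
im=pickle.load(open("w7.pkl","rb"))
A=lambda a,b:np.degrees(np.arctan2(*(b-a)[1::-1]))
g=im["color"].max(2); m=np.zeros_like(g); m[132:206,305:332]=(g[132:206,305:332]<75)
ys,xs=np.nonzero(m); vx,vy,x0,y0=cv2.fitLine(np.float32(np.c_[xs,ys]),2,0,.01,.01).ravel()
if vy<0:vx,vy=-vx,-vy
print("wing",A(onz(im,x0+vx*25,y0+vy*25,.134,True),onz(im,x0-vx*25,y0-vy*25,.134,True)))
print("handle",A(onz(im,367,85,.133,True),onz(im,263,87,.133,True)))
P=[onz(im,*p,.104,True) for p in[(237,30),(389,28),(395,205),(244,208)]];print("centre",np.mean(P,0),A(P[3],P[0]),A(P[2],P[1]))
E
```

```text
wing -6.919101143669032
handle 82.97953902622973
centre [ 0.49008004 -0.25106216  0.104     ] -5.975956349214314 -6.116792555620343
```

```bash
python3 -c "
from cell import r
print(r.job_done())"
```

```text
the job is handed in; nothing more can be done
None
```

The job is handed in, with no verdict shown: the lifter is on the table, the cover measures within about 1 mm of its place in the opening, and the wing knob is turned about 90° clockwise.

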